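Ready the torque tester for a driver check

ROBOT

A 6-joint arm with a two-finger parallel gripper is mounted at the origin on the work surface. World frame = base frame: x ahead of the robot, y to its left, z up, the work surface at z = 0. Lengths are in m, angles in rad, forces in N, time in s.
With the tool pointing down it reaches from about 0.25 to 0.775 m from the base axis. Payload 4 kg.
Tool frame: the origin (TCP) lies at the very end of the fingers, on their centre line; the grasp point (between the pads) lies 19 mm behind it (robot.hold_point_z is the distance from the TCP to the grasp point, in m); z points along the fingers, y is the line along which they close (so a half turn about z gives the same grasp; the last joint's range is limited). The gripper opens to 94 mm and grips with 3 to 60 N. Pads are 16 mm wide; open, the fingers measure 119 mm over their backs; the gripper's body (75 mm by 177 mm) begins 78 mm behind the grasp point.
Start: joints at [-1.204, 0.087, 1.371, -0, 1.684, -0.103], TCP at [0.249, -0.49, 0.206] pointing down, gripper open.
Joint ranges: [-3.1, 3.1], [-0.76, 2.03], [0.27, 2.55], [-1.08, 4.22], [0.17, 2.65], [-2.57, 2.57]. Speed limits (rad/s): [2.79, 2.79, 3.14, 3.14, 3.14, 3.14].

INTERFACE

Orientations are given as [roll, pitch, yaw] about the fixed x, y, z axes, in that order (R = Rz(yaw) Ry(pitch) Rx(roll)).
In Python, from bench import robot gives the robot as it stands.
- The arm moves only by the tool carry_out, never from a script. Its argument "steps" is a list of rows, each a list of 3 entries, a list of its own where there are three numbers: the shift along the tool's x, y, z in m, then the turn about the tool's z in units of 10 degrees (1.0 is 10 degrees), then the closure, from -1 (fully open) to 1 (shut). In form: [[[tx, ty, tz], roll, jaw], ...]. A call has 1 to 10 rows; each row is the pose to reach, as a shift and turn from the pose commanded when the call began, along the tool's axes at that moment; what a row does not reach only later rows make up. A row lasts 1/8 s, in which the tool goes at most 62.5 mm and 10.7 degrees, less where a joint would pass 70% of its speed; a pose out of reach is approached as far as the arm can. A call with a gripper value outside its range is refused whole. The fingers move at their own pace and stop on an object; the grip force is fixed at half the most. Time passes only in rows, so rows that repeat a pose let the fingers close. It gives the time, the measured TCP pose, the force, the opening and the grip force at its end, in the units of the state.
- robot.get_obs(): the state, without advancing time (a new reading comes with each control period).
- robot.snapshot(name): name is "scene" or "top" or "wrist"; returns a dict with "image" (480x640x3 uint8, red, green, blue), "z_map" (480x640 float32, m along the optical axis (not along the pixel's ray), 0 where there is no reading), "mtx" (3x3 intrinsics, pixels), "R" (3x3) and "t" (3): a world point X has camera coordinates R X + t. Camera axes: x right, y down, z forward; pixel columns grow to the right and rows downward; lengths in m; the calibration is good to about 2 mm. A picture is of the moment at which its call begins.
- robot.close_job(): hands the job in; it is judged then, once.
The state is a dict: "time": time; "joint_positions": joint angles; "qvel": joint speeds; "joint_torque": joint torques, N m; "tool_pos": TCP position; "ee_rot": TCP orientation; "wrist_force": force on the tool from outside, world axes, zero at the start; "wrist_torque": the same for the moment, N m; "width": finger opening in m; "finger_force": force on a finger pad.
Only numpy, scipy, OpenCV 4.12 (cv2) and the standard library are available. Lean on these libraries where they do the work, as an engineer would, in place of code of your own. Each camera call takes 0.05 s, during which the arm holds its last target. There are 200 camera calls.

TASK

Get the bench torque tester ready for checking the nut driver, pressing with the fingertips: switch it on by pressing down the far end of its rocker switch, then push the square peak-hold button fully in, so that it stays in, and last press the large round zero key all the way down for a moment and let it spring back. A key pressed too early spoils the set-up, and so does any load on the steel transducer post on the deck. Leave the other two keys alone, and do not lift or push about the sockets, tools and pan standing around it.

Things in the scene. Friction and masses are not known exactly. Their poses are not given: they have to be found in the camera images.
- tester: Bench torque tester, grey, bolted down: 230 mm front to back (x), 250 mm wide (y), 70 mm high. Origin: centre of its underside. Its -x side is the front, nearest the robot at yaw 0; +y is left. Rear 100 mm: flat deck, 70 mm high. Front 130 mm: control panel sloping up from 48 mm at the front edge to 70 mm. Place and yaw vary.
- panel: The dark sloping panel, 132 mm along the slope by 250 mm wide. Origin: centre of its surface; z: outward normal, 10 degrees (0.17 rad) off vertical towards the front; x: up the slope; y: left. Top left: display (4 mm high). Top right: rocker. Front row, left to right: wide bar key, square button, small round key, large round key.
- rocker (a joint): Power rocker, the only one, top right (panel-frame position x +29, y -72 mm), 31 mm along the slope, 21 mm wide, two faces in a shallow V, tips about the panel y direction. 0: off, far (up-slope) end standing 11 mm above the panel. 0.35 rad: on, far face parallel to the panel, 6 mm above it. Stays where left. Takes 3.5 N at 10 mm from its middle, stroke there 3.5 mm.
- rocker_far (a point): Where to press the rocker: on its far (up-slope) face, 10 mm from the rocker's middle line. Moves with the rocker.
- peak_button (a joint): Square alternate-action button for peak hold, 22 x 22 mm, second from the left in the front row (panel-frame position x -36, y +34 mm). 0 m: out, its top 8 mm above the panel. 0.004 m: fully in, top 4 mm above the panel. It has no return: it stays as far in as it is pushed. Takes about 4 N along the panel normal.
- peak_button_top (a point): Centre of the square button's top face; z is the panel's outward normal. Moves with the button.
- zero_key (a joint): Large round spring key for zeroing, 25 mm across, at the right end of the front row (panel-frame position x -36, y -68 mm). 0 m: up, top 8 mm above the panel. 0.004 m: fully down (about 4.5 N); springs back when let go.
- zero_key_top (a point): Centre of the large round key's top face; z is the panel's outward normal. Moves with the key.
- store_key (a joint): Wide bar key, 36 mm wide by 17 mm, at the left end of the front row (panel-frame position x -36, y +86 mm), top 8 mm above the panel, spring return, 4 mm travel. Not to be pressed.
- units_key (a joint): Small round key, 13 mm across, between the square button and the large round key (panel-frame position x -36, y -16 mm), top 7 mm above the panel, spring return, 4 mm travel. Not to be pressed.
- transducer: Transducer of the tester, standing on the rear deck a little left of the middle: steel flange 70 x 70 x 12 mm with a steel post 48 mm across, 36 mm high in all, with a square socket in its top. Origin: centre of its underside. Top is 106 mm above the bench. Not to be loaded.
- deck_socket: Small steel hex-bit socket, 19 mm across, 28 mm high, loose, standing on the tester's rear deck right of the transducer. Origin: centre of its underside.
- table_socket: Steel nut socket, 26 mm across, 38 mm high, loose, standing on the bench close beside the tester's left side. Origin: centre of its underside.
- screwdriver: Screwdriver with black handle, 190 mm long, lying loose on the bench in front of the tester. Origin: under its middle; it lies along its x, handle to -x.
- pan: Stainless steel pan of short pins, 176 x 162 mm over the rim, 65 mm high, loose, to the left or right of the tester. Origin: centre of its underside.
- driver: Cordless pistol nut driver standing on its battery (115 x 75 mm), 210 mm high, steel nose pointing along its x out to 155 mm from the origin, loose, left or right of the tester. Origin: centre of its underside.

How it is judged:
On the way, in this order (a step that is already met when the one before it is completed fails the run):
1. the rocker is pressed over to on (at least 0.28 of 0.35 rad) (value of joint rocker above 0.28 rad), for 0.1 s.
2. the square peak-hold button is pushed in (at least 3 of 4 mm) (value of joint peak_button above 0.003 m), for 0.1 s.
3. the large round zero key is pressed down (at least 2.5 of 4 mm) (value of joint zero_key above 0.0025 m), for 0.05 s.
At the end, for the whole second after the job is handed in: The rocker is on (at least 0.28 rad), the square button is still in (at least 3 mm), the large round key and the two other keys are up (within 1 mm), and every loose thing is within 20 mm of where it stood (value of joint rocker above 0.28 rad and value of joint peak_button above 0.003 m and value of joint each of zero_key, store_key, units_key below 0.001 m and distance of each of deck_socket, table_socket, screwdriver, pan, driver from where it was at the start of the episode below 0.02 m); the robot touches nothing.
It fails at once if the square button is pressed (2 mm) while the rocker is not on (value of joint rocker below 0.28 rad and value of joint peak_button above 0.002 m).
It fails at once if the zero key is pressed (2 mm) before the rocker is on and the square button is in (value of joint zero_key above 0.002 m and (value of joint rocker below 0.28 rad or value of joint peak_button below 0.003 m)).
It fails at once if the bar key or the small round key is pressed (2 mm) (value of joint any of store_key, units_key above 0.002 m).
It fails at once if the robot pushes on the transducer (3 N) (contact force between any of the fingers, the arm and transducer above 3 N).
It fails at once if a loose thing is lifted, carried, tipped or pushed more than 20 mm (distance of any of deck_socket, table_socket, screwdriver, pan, driver from where it was at the start of the episode above 0.02 m).
It also fails if it takes over 51 s, if anything falls off the work surface, if the arm or the gripper's body presses on something with over 40 N, if the wrist force passes 120 N, or if a joint passes its speed limit or range.

## Working session

There is one attempt and no reset: what is moved stays moved. The work goes in short steps, Python scripts to look and compute and a tool call to move; the robot and the scene stay as the last step left them, time stands still between calls to the robot, and variables do not carry over. Pictures are saved under pics/ and viewed, at most 10 in all, crops included, and the job is handed in when it is done.

Besides the shell and the picture viewer there is one more tool, called after "Call:" in YAML: its name, and indented under it one key for each argument. carry_out: Moves the arm, as the interface text tells. Its arguments: {"type":"object","properties":{"steps":{"type":"array","items":{"type":"array"}}},"required":["steps"]}

```bash
mkdir -p pics; python3 - <<'E'
from bench import robot
import cv2,numpy as np
o=robot.get_obs();print({k:np.round(v,3) for k,v in o.items()})
for n in ["scene","top"]:
    s=robot.snapshot(n);cv2.imwrite(f"pics/{n}0.png",s["image"][...,::-1]);np.savez(f"{n}0.npz",**s)
    print(n,s["mtx"],-s["R"].T@s["t"])
E
```

```text
{'time': np.float64(0.0), 'joint_positions': array([-1.204,  0.088,  1.372, -0.   ,  1.684, -0.103]), 'qvel': array([ 0.001, -0.   ,  0.   , -0.001,  0.001,  0.002]), 'joint_torque': array([-1.0000e-03, -3.4018e+01, -3.0243e+01,  7.2000e-02,  3.3000e-02,
       -0.0000e+00]), 'tool_pos': array([ 0.249, -0.49 ,  0.204]), 'ee_rot': array([-3.139, -0.   ,  0.47 ]), 'wrist_force': array([-0.608, -0.374,  0.473]), 'wrist_torque': array([-0.02 , -0.022, -0.012]), 'finger_force': np.float64(0.0), 'width': np.float64(0.094)}
scene [[609.34952965   0.         315.35817028]
 [  0.         609.34952965 241.72595038]
 [  0.           0.           1.        ]] [0.93437271 0.56981763 1.06729157]
top [[621.59207231   0.         320.57509138]
 [  0.         621.59207231 241.79635989]
 [  0.           0.           1.        ]] [0.37171938 0.02892553 1.26730287]
```

View pics/top0.png

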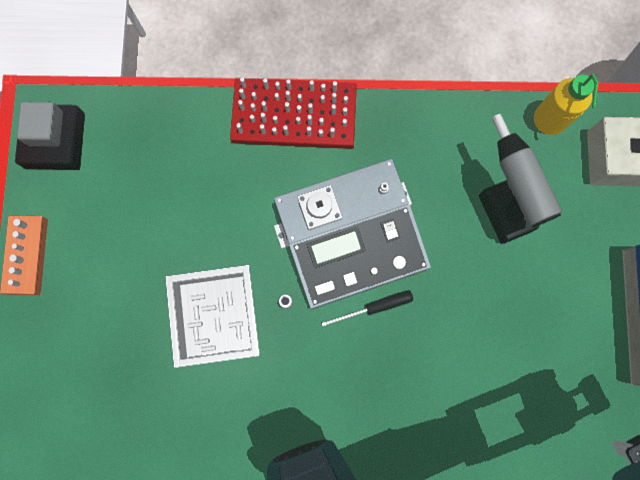

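View pics/scene0.png

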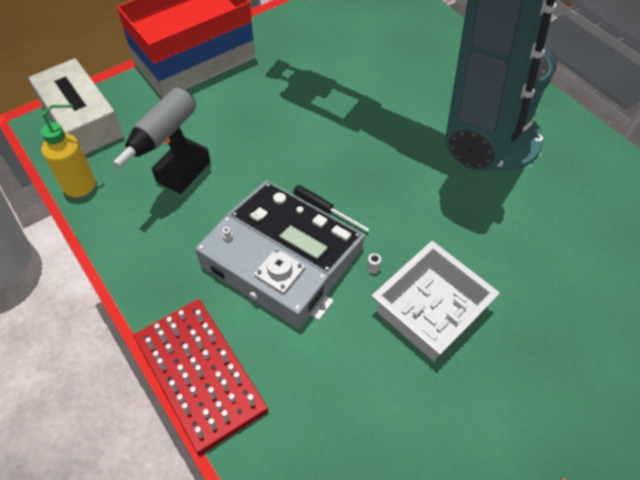

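The top view shows the tester yawed, with the rocker at (391,231), square button (350,278), zero key (400,262), bar key (324,287) and small key (374,271). The driver is to its right, the pan to its left and the screwdriver in front. Next I'll measure the keys and fit the panel frame.

```bash
cat > fit.py <<'E'
import numpy as np,cv2
from scipy.optimize import least_squares
P={'store':(-36,86,8),'peak':(-36,34,8),'units':(-36,-16,7),'zero':(-36,-68,8)}
a=np.deg2rad(10)
def tester(p): # panel frame mm -> tester frame m
    x,y,z=np.array(p)/1000
    return np.array([-.05+x*np.cos(a)-z*np.sin(a), y, .059+x*np.sin(a)+z*np.cos(a)])
def world(p,q):
    v=tester(p);c,s=np.cos(q[2]),np.sin(q[2])
    return np.array([q[0]+c*v[0]-s*v[1],q[1]+s*v[0]+c*v[1],v[2]])
def blobs(im,guess,thr=190,r=16):
    m=(im.min(2)>thr).astype(np.uint8);n,l,st,ce=cv2.connectedComponentsWithStats(m)
    out={}
    for k,g in guess.items():
        i=1+np.argmin(np.linalg.norm(ce[1:]-g,axis=1)+1e3*(st[1:,4]<12));out[k]=(ce[i],st[i,4])
    return out
def ray(s,uv,z):
    C=-s["R"].T@s["t"];d=s["R"].T@np.linalg.inv(s["mtx"])@[*uv,1];return C+d*(z-C[2])/d[2]
def fit(s,guess,thr=190,q0=(.4,0,0.2)):
    b=blobs(s["image"],guess,thr)
    W={k:ray(s,b[k][0],tester(P[k])[2]) for k in b}
    r=least_squares(lambda q:np.concatenate([(world(P[k],q)-W[k])[:2] for k in W]),q0)
    for k in b:print(k,b[k][0].round(1),b[k][1],W[k].round(4),'res mm',((world(P[k],r.x)-W[k])*1e3).round(1))
    return r.x
E
python3 - <<'E'
from fit import *
s=dict(np.load("top0.npz"))
q=fit(s,{'store':(324,287),'peak':(350,278),'units':(374,271),'zero':(400,262)})
print(q.round(4),np.degrees(q[2]))
for n,p in [('rocker',(29,-72,8)),('rocker press c',(35,-72,8)),('peak',P['peak']),('zero',P['zero'])]:
    w=world(p,q);u=s["mtx"]@(s["R"]@w+s["t"]);print(n,w.round(4),(u/u[2])[:2].round(1),"depth z",end=' ')
    x,y=np.round((u/u[2])[:2]).astype(int);d=s["z_map"][y,x];c=s["R"].T@(np.linalg.inv(s["mtx"])@[x,y,1]*d-s["t"]);print(c.round(4))
E
```

```text
store [324.4 287.4] 165 [0.4892 0.0379 0.0606] res mm [ 0.1 -0.2  0. ]
peak [349.8 278.7] 129 [ 0.5071 -0.0114  0.0606] res mm [-0.   0.2  0. ]
units [373.8 270.3] 30 [ 0.5246 -0.0581  0.0596] res mm [-0.1 -0.   0. ]
zero [399.  261.9] 126 [ 0.542  -0.1071  0.0606] res mm [0.1 0.1 0. ]
[ 0.6004 -0.0134  0.3495] 20.023308404444553
rocker [ 0.6036 -0.0889  0.0719] [390.2 229.7] depth z [ 0.603  -0.0884  0.0718]
rocker press c [ 0.6091 -0.0868  0.073 ] [389.3 226.8] depth z [ 0.6086 -0.0863  0.0735]
peak [ 0.5071 -0.0112  0.0606] [349.7 278.7] depth z [ 0.5067 -0.0118  0.0597]
zero [ 0.5421 -0.107   0.0606] [398.9 261.8] depth z [ 0.5414 -0.1068  0.0635]
```

```bash
cat > go.py <<'E'
from fit import *
from scipy.spatial.transform import Rotation as Ro
from bench import robot
Q=(.6004,-.0134,.3495)
def to(w):
    o=robot.get_obs();R=Ro.from_euler('xyz',o["ee_rot"])
    print("tcp",o["tool_pos"].round(4),o["ee_rot"].round(4),"F",o["wrist_force"].round(2),"w",o["width"].round(4))
    print("shift mm",(R.inv().apply(np.array(w)-o["tool_pos"])*1e3).round(1),"turn10",np.degrees(o["ee_rot"][2]-Q[2])/10)
E
python3 - <<'E'
from go import *
w=world((35,-72,8),Q);to([w[0],w[1],.12])
E
```

```text
Traceback (most recent call last):
  File "go.py", line 7, in to
    print("tcp",o["tool_pos"].round(4),o["ee_rot"].round(4),"F",o["wrist_force"].round(2),"w",o["width"].round(4))
                                                                                              ^^^^^^^^^^^^^^^^
AttributeError: 'float' object has no attribute 'round'
```

```bash
sed -i 's/o\["width"\].round(4)/round(o["width"],4)/' go.py
python3 - <<'E'
from go import *
w=world((35,-72,8),Q);to([w[0],w[1],.12])
E
```

```text
tcp [ 0.2488 -0.49    0.2044] [-3.1396e+00 -2.0000e-04  4.6980e-01] F [-0.51 -0.34 -0.4 ] w 0.0941
shift mm [ 503.8 -196.1   84.9] turn10 0.6894168127671847
```

Call:
carry_out:
  steps:
    - [[0.05,-0.02,0],0,1]
    - [[0.1,-0.04,0],0.2,1]
    - [[0.15,-0.06,0],0.4,1]
    - [[0.2,-0.08,0],0.69,1]
    - [[0.25,-0.1,0],0.69,1]
    - [[0.3,-0.12,0],0.69,1]
    - [[0.35,-0.14,0.02],0.69,1]
    - [[0.4,-0.16,0.04],0.69,1]
    - [[0.45,-0.176,0.06],0.69,1]
    - [[0.5,-0.196,0.07],0.69,1]

```text
time: 1.35
tool_pos: [0.6061, -0.0878, 0.1332]
ee_rot: [-3.14, 0.003, 0.349]
wrist_force: [1.1, -0.7, 0.0]
width: 0.0011
finger_force: 0.0
```

```bash
python3 - <<'E'
from go import *
w=world((35,-72,8),Q);to([w[0],w[1],.1]);to(w)
s=robot.snapshot("wrist");cv2.imwrite("pics/w1.png",s["image"][...,::-1]);np.savez("w1.npz",**s)
for k,p in [('rocker',(39,-72,9)),('zero',P['zero']),('peak',P['peak']),('units',P['units'])]:
    u=s["mtx"]@(s["R"]@world(p,Q)+s["t"]);print(k,(u/u[2])[:2].round(1))
E
```

```text
tcp [ 0.6061 -0.0878  0.1332] [-3.1401e+00  2.9000e-03  3.4930e-01] F [ 1.13 -0.67  0.03] w 0.0011
shift mm [ 3.3  0.2 33.2] turn10 -0.0014081001903581774
tcp [ 0.6061 -0.0878  0.1332] [-3.1401e+00  2.9000e-03  3.4930e-01] F [ 1.13 -0.67  0.03] w 0.0011
shift mm [ 3.3  0.2 60.2] turn10 -0.0014081001903581774
rocker [328.9 249.1]
zero [322.9 351.6]
peak [167.4 351.7]
units [243.9 350.7]
```

View pics/w1.png

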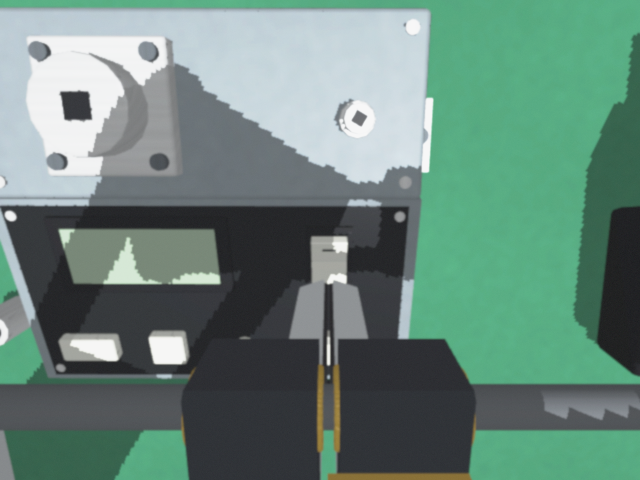

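The wrist view shows the rocker at (329,258) and the square button at (168,348), which agree with the fit. Closed fingertips are lined up with the rocker, so I'll descend.

Call:
carry_out:
  steps:
    - [[0.001,0,0.02],0,1]
    - [[0.002,0,0.04],0,1]
    - [[0.002,0,0.05],0,1]
    - [[0.002,0,0.05],0,1]
    - [[0.002,0,0.05],0,1]

```text
time: 2.02
tool_pos: [0.6083, -0.0891, 0.0864]
ee_rot: [3.141, -0.001, 0.349]
wrist_force: [0.0, 0.2, 0.2]
width: 0.0002
finger_force: 0.0
```

```bash
python3 - <<'E'
from go import *
w=world((35,-72,8),Q);to([w[0],w[1],.0715])
E
```

```text
tcp [ 0.6083 -0.0891  0.0864] [ 3.1408e+00 -1.2000e-03  3.4870e-01] F [0.01 0.23 0.21] w 0.0002
shift mm [ 1.6 -1.9 14.9] turn10 -0.0047230124613268625
```

Call:
carry_out:
  steps:
    - [[0.001,-0.002,0.005],0,1]
    - [[0.001,-0.002,0.008],0,1]
    - [[0.001,-0.002,0.01],0,1]
    - [[0.001,-0.002,0.012],0,1]
    - [[0.001,-0.002,0.013],0,1]
    - [[0.001,-0.002,0.014],0,1]
    - [[0.001,-0.002,0.014],0,1]

```text
time: 2.9
tool_pos: [0.6089, -0.0865, 0.072]
ee_rot: [3.141, -0.002, 0.349]
wrist_force: [2.2, 0.3, 4.7]
width: 0.0005
finger_force: 1.9
```

Call:
carry_out:
  steps:
    - [[0,0,0.001],0,1]
    - [[0,0,0.0015],0,1]
    - [[0,0,0.002],0,1]
    - [[0,0,0.002],0,1]

```text
time: 3.4
tool_pos: [0.6091, -0.0865, 0.0717]
ee_rot: [3.14, -0.002, 0.349]
wrist_force: [-0.6, 0.9, 9.5]
width: 0.0002
finger_force: 4.9
```

Call:
carry_out:
  steps:
    - [[0,0,-0.02],0,1]
    - [[0,0,-0.045],0,1]
    - [[-0.02,0.0,-0.05],0,1]
    - [[-0.06,-0.05,-0.05],0,1]
    - [[-0.072,-0.106,-0.05],0,1]
    - [[-0.072,-0.106,-0.05],0,1]
    - [[-0.072,-0.106,-0.05],0,1]

```text
time: 4.28
tool_pos: [0.5038, -0.0119, 0.1187]
ee_rot: [3.141, 0.002, 0.35]
wrist_force: [-0.3, -1.1, 0.1]
width: 0.0005
finger_force: 0.0
```

```bash
python3 - <<'E'
from go import *
w=world(P['peak'],Q);to(w)
t=robot.snapshot("wrist");cv2.imwrite("pics/w2.png",t["image"][...,::-1])
for n in ["top"]:
  s=robot.snapshot(n)
  for x in (19,24,29,34,37,40,43):
    w=world((x,-72,7),Q);u=s["mtx"]@(s["R"]@w+s["t"]);x0,y0=np.round((u/u[2])[:2]).astype(int);d=s["z_map"][y0,x0]
    d0=np.load("top0.npz")["z_map"][y0,x0];print(x,(x0,y0),d0.round(4),d.round(4))
E
```

```text
tcp [ 0.5038 -0.0119  0.1187] [3.1413e+00 2.0000e-03 3.4960e-01] F [-0.27 -1.12  0.07] w 0.0005
shift mm [ 3.5  0.5 58. ] turn10 0.0008056505683354416
19 (np.int64(392), np.int64(235)) 1.2144 0.7712
24 (np.int64(391), np.int64(232)) 1.2172 0.773
29 (np.int64(390), np.int64(230)) 1.2156 0.7752
34 (np.int64(389), np.int64(227)) 1.2149 0.7789
37 (np.int64(389), np.int64(226)) 1.2128 0.7828
40 (np.int64(388), np.int64(224)) 1.2135 0.7832
43 (np.int64(388), np.int64(223)) 1.2141 0.7877
```

View pics/w2.png

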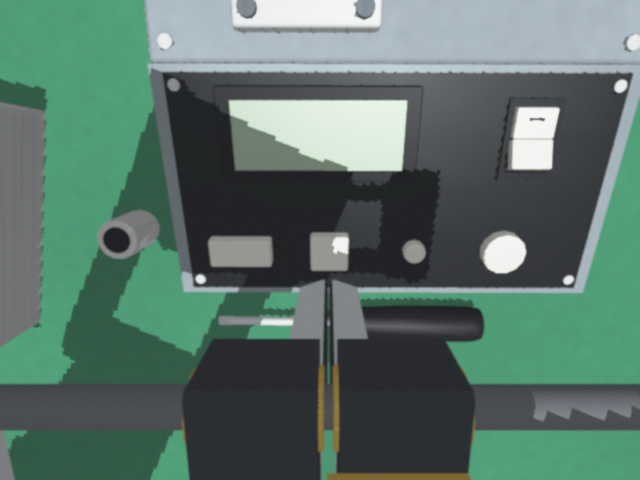

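The wrist view shows the rocker at (533,137) with its near face at row 155. The square button is at (329,251) and the units key at (413,251). I'll check the rocker angle from the depth data.

```bash
python3 - <<'E'
from go import *
s=robot.snapshot("wrist")
def panel(u,v):
    d=s["z_map"][v,u];w=s["R"].T@(np.linalg.inv(s["mtx"])@[u,v,1]*d-s["t"])
    c,sn=np.cos(Q[2]),np.sin(Q[2]);dx=w-[Q[0],Q[1],0];t=np.array([c*dx[0]+sn*dx[1]+.05,-sn*dx[0]+c*dx[1],dx[2]-.059])
    return np.array([t[0]*np.cos(a)+t[2]*np.sin(a),t[1],-t[0]*np.sin(a)+t[2]*np.cos(a)])*1e3
for u,v in [(535,112),(535,120),(533,128),(533,136),(532,142),(531,150),(531,158),(530,166),(480,150),(329,251),(502,252),(413,251)]:
    print(u,v,np.median([panel(u+i,v) for i in range(-4,5)],axis=0).round(1))
E
```

```text
535 112 [ 44.2 -71.4   5.5]
535 120 [ 40.3 -72.    6. ]
533 128 [ 36.2 -72.2   5.4]
533 136 [ 32.2 -72.4   5.4]
532 142 [ 29.1 -73.    5.7]
531 150 [ 25.3 -72.3   7.2]
531 158 [ 21.5 -72.8   9.2]
530 166 [ 17.6 -72.3  10.3]
480 150 [ 24.  -48.2   1.1]
329 251 [-32.9  33.4   7.6]
502 252 [-33.6 -66.5   8.1]
413 251 [-33.4 -15.4   6.9]
```

Rocker fully on: the far face is parallel to the panel at about 5.6 mm. Now the square button.

Call:
carry_out:
  steps:
    - [[0.001,0,0.02],0,1]
    - [[0.001,0,0.04],0,1]
    - [[0.001,0,0.05],0,1]
    - [[0.001,0,0.05],0,1]
    - [[0.001,0,0.054],0,1]
    - [[0.001,0,0.056],0,1]
    - [[0.001,0,0.058],0,1]
    - [[0.001,0,0.06],0,1]
    - [[0.001,0,0.061],0,1]
    - [[0.001,0,0.061],0,1]

```text
time: 5.68
tool_pos: [0.506, -0.011, 0.0592]
ee_rot: [3.141, -0.002, 0.349]
wrist_force: [0.8, 0.6, 4.1]
width: 0.0005
finger_force: 1.9
```

```bash
python3 - <<'E'
from go import *
to(world((-38,34,4),Q))
E
```

```text
tcp [ 0.506  -0.011   0.0592] [ 3.1409e+00 -1.9000e-03  3.4950e-01] F [0.77 0.56 4.1 ] w 0.0005
shift mm [-0.2  0.6  2.8] turn10 -0.00021146587514765165
```

Call:
carry_out:
  steps:
    - [[0,0,0.001],0,1]
    - [[0,0,0.002],0,1]
    - [[0,0,0.003],0,1]
    - [[0,0,0.004],0,1]
    - [[0,0,0.004],0,1]

```text
time: 6.3
tool_pos: [0.5064, -0.011, 0.0574]
ee_rot: [3.141, -0.003, 0.35]
wrist_force: [-1.9, 0.7, 14.7]
width: 0.0005
finger_force: 7.3
```

Hard stop reached. I'll lift, move over the zero key, and check.

Call:
carry_out:
  steps:
    - [[0,0,-0.02],0,1]
    - [[0,0,-0.05],0,1]
    - [[0,0.05,-0.055],0,1]
    - [[0,0.102,-0.055],0,1]
    - [[0,0.102,-0.055],0,1]
    - [[0,0.102,-0.055],0,1]

```text
time: 7.05
tool_pos: [0.539, -0.1065, 0.108]
ee_rot: [-3.139, 0.003, 0.349]
wrist_force: [0.3, -0.2, -0.1]
width: 0.0004
finger_force: 0.0
```

```bash
python3 - <<'E'
from go import *
to(world((-38,-68,4),Q))
s=robot.snapshot("wrist");cv2.imwrite("pics/w3.png",s["image"][...,::-1])
def panel(u,v):
    d=s["z_map"][v,u];w=s["R"].T@(np.linalg.inv(s["mtx"])@[u,v,1]*d-s["t"])
    c,sn=np.cos(Q[2]),np.sin(Q[2]);dx=w-[Q[0],Q[1],0];t=np.array([c*dx[0]+sn*dx[1]+.05,-sn*dx[0]+c*dx[1],dx[2]-.059])
    return np.array([t[0]*np.cos(a)+t[2]*np.sin(a),t[1],-t[0]*np.sin(a)+t[2]*np.cos(a)])*1e3
for p in [(-34,34,4),(-36,-16,7),(-36,86,8),(-33,-68,8),(37,-72,6)]:
    u=s["mtx"]@(s["R"]@world(p,Q)+s["t"]);u,v=np.round((u/u[2])[:2]).astype(int)
    if 5<u<635 and 0<=v<480: print(p,u,v,np.median([panel(u+i,v+j) for i in range(-3,4) for j in (-2,0,2)],axis=0).round(1))
E
```

```text
tcp [ 0.539  -0.1065  0.108 ] [-3.1394e+00  2.6000e-03  3.4880e-01] F [ 0.28 -0.23 -0.1 ] w 0.0004
shift mm [ 1.6  1.7 51.7] turn10 -0.0037792105967555793
(-34, 34, 4) 151 256 [-34.4  34.1   3.8]
(-36, -16, 7) 239 261 [-36.  -16.3   6.9]
(-36, 86, 8) 55 262 [-36.  86.   8.]
(-33, -68, 8) 332 257 [-32.9 -68.3   7.9]
(37, -72, 6) 340 127 [ 36.9 -72.1   5.4]
```

View pics/w3.png

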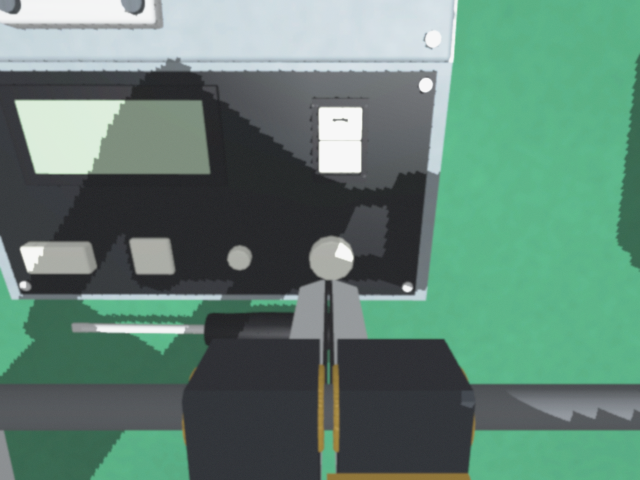

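The square button (151,256) is fully in at 3.8 mm, the rocker (340,140) is on, and the other keys are up. The zero key is at (332,258), just ahead of the fingertips, so I'll press it.

Call:
carry_out:
  steps:
    - [[0.001,0.001,0.02],0,1]
    - [[0.001,0.001,0.036],0,1]
    - [[0.001,0.001,0.04],0,1]
    - [[0.001,0.001,0.044],0,1]
    - [[0.001,0.001,0.047],0,1]
    - [[0.001,0.001,0.05],0,1]
    - [[0.001,0.001,0.052],0,1]
    - [[0.001,0.001,0.054],0,1]
    - [[0.001,0.001,0.055],0,1]
    - [[0.001,0.001,0.055],0,1]

```text
time: 8.35
tool_pos: [0.5426, -0.1074, 0.0578]
ee_rot: [3.14, -0.003, 0.35]
wrist_force: [-3.4, 2.8, 12.2]
width: 0.0005
finger_force: 6.3
```

Bottomed out at z = 0.0578 with 12 N. Now I'll let it spring back and retreat.

Call:
carry_out:
  steps:
    - [[0,0,0],0,1]
    - [[0,0,-0.02],0,1]
    - [[0,0,-0.05],0,1]
    - [[0,0,-0.09],0,1]
    - [[-0.03,0,-0.12],0,1]
    - [[-0.03,0,-0.12],0,1]
    - [[-0.03,0,-0.12],0,1]

```text
time: 9.22
tool_pos: [0.513, -0.1177, 0.1731]
ee_rot: [-3.141, 0.001, 0.349]
wrist_force: [0.9, -0.1, -1.0]
width: 0.0005
finger_force: 0.0
```

```bash
python3 - <<'E'
from go import *
to((.5,-.1,.17))
s=robot.snapshot("wrist")
for p in [(-34,34,4),(-36,-16,7),(-36,86,8),(-33,-68,8),(37,-72,6)]:
    c=s["R"]@world(p,Q)+s["t"];u=s["mtx"]@c;u,v=np.round((u/u[2])[:2]).astype(int)
    if 3<u<637 and 3<v<477: print(p,u,v,"expected/measured depth",c[2].round(4),np.median(s["z_map"][v-2:v+3,u-2:u+3]).round(4))
print(robot.close_job())
E
```

```text
tcp [ 0.513  -0.1177  0.1731] [-3.1406e+00  1.1000e-03  3.4900e-01] F [ 0.95 -0.1  -0.99] w 0.0005
shift mm [ -6.2 -21.1   3.2] turn10 -0.002867903395728802
(-34, 34, 4) 182 190 expected/measured depth 0.2952 0.2951
(-36, -16, 7) 253 194 expected/measured depth 0.2933 0.2934
(-36, 86, 8) 105 195 expected/measured depth 0.2924 0.2927
(-33, -68, 8) 328 190 expected/measured depth 0.2911 0.2906
(37, -72, 6) 335 81 expected/measured depth 0.2637 0.2641
the job is handed in; nothing more can be done
None
```

The rocker is on, the peak-hold button is fully in, and the zero key was pressed to its stop and sprang back. Depth checks before hand-in showed the other two keys still up, and the job was handed in at about 9 s; the hand-in gave no verdict.

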